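Hold the loop probe over the amplifier's middle transistor

TASK

Draw the blue-handled loop probe out of its leaning sleeve in the holster, gently and along the sleeve so that its ring is not forced against the wall, and turn it upright with the ring pointing down. Hold it with the ring about a centimetre above the middle one of the three transistors on the amplifier's brown strip (the one in the red collar), the flat of the ring in line with that row of three, without touching the amplifier. Finish while holding it there in the air; leave the yellow-handled probe in its sleeve and everything else where it stands.

Things in the scene. Friction and masses are not known exactly. Their poses are not given: they have to be found in the camera images.
- loop_probe: Near-field probe to use: a pencil 178 mm long, 90 g, BLUE handle, white ring at the lower end; in one of the two sleeves (varies). Origin: on its long axis, underside of the black stop flange (32 x 22 x 5 mm) that rests on the sleeve mouth. z: along the probe, ring to tail; y: in the plane of the ring, level in the holster; x: square to the ring's flat. Centre of mass near the flange.
- grip_middle (a point): Middle of the loop probe's blue handle, on its axis, at z = +50 mm of the probe; same axes as the probe. The handle is a straight bar from z = +5 to +95 mm (rounded cap to +102), 20 mm wide along y (flat parallel sides, the faces to grip) and 17 mm along x.
- ring_bottom (a point): Lowest point of the loop probe's ring, on its axis at z = -76 mm of the probe; same axes. The ring is 22 mm across (y) and 4 mm thick (x). Between flange and ring: a shank 20 mm (y) by 12 mm (x), down to z = -45 mm, and a thin stem.
- rod_probe: A second probe of the same shape, size, weight and axes, but with a YELLOW handle and a small ball in place of the ring. It stands in the other sleeve; leave it there.
- holster: Heavy fixed bench stand with two black sleeves 80 mm apart along its y, base 116 x 140 mm. Origin: on the worktop under its middle; z up, x away from the handles. Both sleeves lean 40 deg: axis outwards (-0.643, 0, 0.766), mouth centres (-19, +-40, 87) mm. A sleeve is 85 mm deep, inside 25 mm (y) by 15.5 mm; the probe stands in it loosely, with about 2 mm play, free after 80 mm. Over 15 N on it is forcing.
- amp_board: The amplifier under test, loose, 0.58 kg: white-metal chassis 180 (x) x 153 (y) x 53 mm high with an orange circuit board, a brown strip beyond it (towards +x) and a long white angle bar along its +y side. Origin: centre of its underside, z up. Three round black transistors stand on the brown strip in a row along y, about 37 mm apart; the middle one in a RED collar, the outer two in white.
- middle_transistor (a point): Top of the middle, red-collared transistor of the amplifier, at (51, -1.5, 50) mm in amp_board's frame. Same axes as amp_board: y runs along the row of three transistors.
- filter_module_1: A small white screened module on a green board, 30 x 42 x 17 mm, lying loose behind the amplifier; leave it alone. Origin: centre of its underside.
- attenuator: A coaxial attenuator, white metal with a blue band, 54 x 17 x 17 mm, lying loose behind the work; leave it alone. Origin: centre of its underside.
Not all that is in view belongs to the job. What is shaped like the loop_probe but purple is not meant.

How it is judged:
By the outcome, as a careful person would: the job done as asked, in the order asked, and still so for the second after the job is handed in, while the arm keeps its last pose, push and grip.
It also fails if it takes over 38 s, if anything falls off the work surface, if the arm or the gripper's body presses on something with over 40 N, if the wrist force passes 120 N, or if a joint passes its speed limit or range.

ROBOT

A 7-joint arm with a two-finger parallel gripper is mounted at the origin on a cart in front of the work surface, level with it; the furniture and walls round the work are solid. World frame = base frame: x ahead of the robot, y to its left, z up, the work surface at z = 0. Lengths are in m, angles in rad, forces in N, time in s.
With the tool pointing down it reaches from about 0.4 to 0.925 m from the base axis. Payload 5.6 kg.
Tool frame: the origin (TCP) lies midway between the tips of the shut fingers; the grasp point (between the pads) lies 19 mm behind it; z points along the fingers, y is the line along which they close (so a half turn about z gives the same grasp; the last joint's range is limited). The gripper opens to 85 mm and grips with 20 to 120 N. Pads are 22 mm wide; open, the fingers measure 114 mm over their backs; the gripper's body (76 mm by 85 mm) begins 54 mm behind the grasp point. The pads swing forward as they close: fully open they stand 13 mm farther back than shut.
Start: joints at [1.112, 0.468, -0.012, 1.603, 0.006, 1.071, -0.056], TCP at [0.263, -0.595, 0.231] pointing down, gripper open.
Joint ranges: [-2.53, 2.53], [-0.31, 2.02], [-1.57, 1.55], [0.28, 2.44], [-1.29, 4.43], [0.15, 1.84], [-2.92, 2.92]. Speed limits (rad/s): [2.57, 2.57, 3.14, 3.14, 3.14, 3.14, 3.14].

INTERFACE

Orientations are given as a unit quaternion [x, y, z, w].
In Python, from workcell import state, vision, close_job gives the robot as it stands. The module is installed in compiled form; this text tells all that it offers.
- The arm moves only by the tool send_rows, never from a script. Its argument "motion" is a list of rows, each a list of 6 numbers: the shift along the tool's x, y, z in mm, then the turn, a rotation vector about the tool's x, y, z in rad. A call has 1 to 20 rows; each row shifts and turns the commanded pose from where the row before left it, along the tool's axes as they then stand; what a row does not reach is not made up. A row lasts 1/12 s, in which the tool goes at most 41.7 mm and 7.16 degrees, less where a joint would pass 70% of its speed; a pose out of reach is approached as far as the arm can. A call with a gripper value outside its range is refused whole. "claw" is the finger opening in mm, from 0 to 85.4, set as the call begins (left out, the last holds). The fingers move at their own pace and stop on an object; "squeeze" is the grip in N (left out, the last holds). Time passes only in rows, so rows that do not move let the fingers close. It gives the time, the measured TCP pose, the force, the opening and the grip force at its end, in the units of the state.
- state(): the state, without advancing time (a new reading comes with each control period).
- vision.snapshot(name): name is "scene" or "top" or "wrist"; returns the picture (400x640x3 uint8, blue, green, red); there is no depth.
- vision.camera_info(name): a dict with "camera_matrix" (3x3 intrinsics, pixels), "world_from_camera" (4x4, takes a point from camera to world coordinates); the wrist camera has in their place "T_tool_cam" (4x4, takes a point from camera to tool coordinates, whose origin is the TCP and whose axes are the flange's). Camera axes: x right, y up, looking along -z (the intrinsics and any distortion apply to the point x, -y, -z); pixel columns grow to the right and rows downward; lengths in m; the calibration is good to about 2 mm. A picture is of the moment at which its call begins: read the wrist's pose just before it. camera_info takes no time and is no camera call.
- close_job(): hands the job in; it is judged then, once.
The state is a dict: "time": time; "qpos": joint angles; "joint_vel": joint speeds; "joint_efforts": joint torques, N m; "position": TCP position; "tool_rot": TCP orientation; "force": force on the tool from outside, world axes, zero at the start; "ft_torque": the same for the moment, N m; "gripper_width": finger opening in m; "grasp_force": force on a finger pad.
Only numpy, scipy, OpenCV 4.12 (cv2) and the standard library are available. Lean on these libraries where they do the work, as an engineer would, in place of code of your own. Each camera call takes 0.05 s, during which the arm holds its last target. There are 200 camera calls.

## Working session

There is one attempt and no reset: what is moved stays moved. The work goes in short steps, Python scripts to look and compute and a tool call to move; the robot and the scene stay as the last step left them, time stands still between calls to the robot, and variables do not carry over. Pictures are saved under pics/ and viewed, at most 10 in all, crops included, and the job is handed in when it is done.

Besides the shell and the picture viewer there is one more tool, called after "Call:" by a JSON object that holds its "fn" and its "kwargs". send_rows: Moves the arm, as the interface text tells. Its arguments: {"type":"object","properties":{"motion":{"type":"array"},"claw":{"type":"number"},"squeeze":{"type":"number"}},"required":["motion"]}

```bash
mkdir -p pics; python3 - <<'E'
from workcell import state, vision
import cv2,numpy as np
np.set_printoptions(precision=4,suppress=True)
s=state();print(s)
for n in("scene","top","wrist"):
    cv2.imwrite(f"pics/{n}0.png",vision.snapshot(n)); print(n,vision.camera_info(n))
E
```

```text
{'time': 0.0, 'qpos': array([ 1.112 ,  0.4684, -0.0116,  1.6036,  0.006 ,  1.0714, -0.0563]), 'joint_vel': array([ 0.    , -0.0009,  0.0002, -0.0008, -0.0017, -0.001 ,  0.0015]), 'joint_efforts': array([ -0.    , -53.2389,   0.021 , -25.1303,   0.0113,   0.0077,
        -0.    ]), 'position': array([ 0.2623, -0.5941,  0.2303]), 'tool_rot': array([ 0.9785,  0.2064, -0.0003, -0.0009]), 'force': array([ 0.448 , -0.5589, -0.0403]), 'ft_torque': array([-0.0164,  0.0032, -0.0149]), 'grasp_force': 0.0, 'gripper_width': 0.08541886364316424}
scene {'camera_matrix': array([[424.1473,   0.    , 318.7446],
       [  0.    , 424.1473, 195.1874],
       [  0.    ,   0.    ,   1.    ]]), 'world_from_camera': array([[ 0.7945,  0.4011, -0.4559,  0.1634],
       [-0.6073,  0.5259, -0.5955, -0.443 ],
       [ 0.0009,  0.75  ,  0.6614,  0.6651],
       [ 0.    ,  0.    ,  0.    ,  1.    ]])}
top {'camera_matrix': array([[515.8571,   0.    , 321.8479],
       [  0.    , 515.8571, 204.7997],
       [  0.    ,   0.    ,   1.    ]]), 'world_from_camera': array([[ 0.0297,  0.9792, -0.2008,  0.3904],
       [-0.9996,  0.0291, -0.0062,  0.0578],
       [-0.0003,  0.2009,  0.9796,  0.9613],
       [ 0.    ,  0.    ,  0.    ,  1.    ]])}
wrist {'camera_matrix': array([[291.8817,   0.    , 323.3978],
       [  0.    , 291.8817, 195.4088],
       [  0.    ,   0.    ,   1.    ]]), 'T_tool_cam': array([[ 0.0006,  0.9469,  0.3215,  0.0823],
       [ 1.    , -0.0004, -0.0005,  0.0004],
       [-0.0003,  0.3215, -0.9469, -0.1424],
       [ 0.    ,  0.    ,  0.    ,  1.    ]])}
```

View pics/scene0.png

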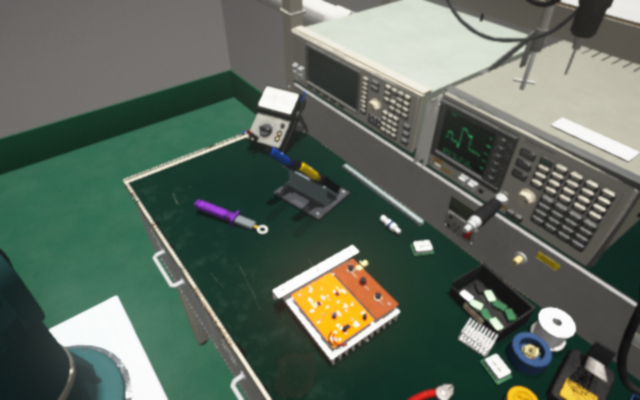

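View pics/top0.png

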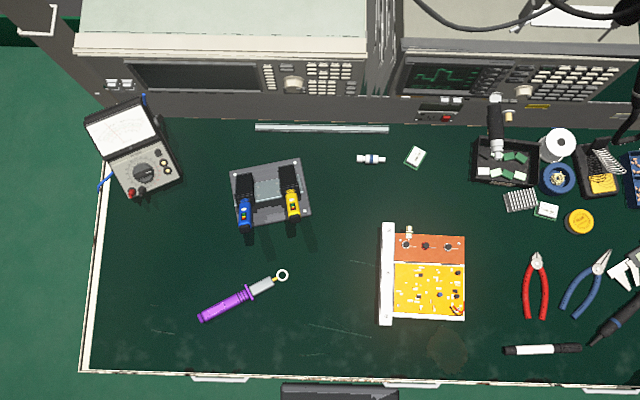

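The blue probe stands in the left sleeve (top 245,210) and the yellow one in the right (292,205). The purple decoy lies at (240,297). The amplifier is near (425,275), with the red-collared transistor near (425,246).

```bash
python3 - <<'E'
import cv2,numpy as np
def crop(n,x,y,w,h,k,step=10):
    im=cv2.imread(f"pics/{n}0.png")[y:y+h,x:x+w]
    im=cv2.resize(im,None,fx=k,fy=k,interpolation=cv2.INTER_CUBIC)
    for c in range(-x%step,w,step):
        cv2.line(im,(c*k,0),(c*k,5),(255,255,255),1); cv2.putText(im,str(x+c),(c*k+1,14),0,.33,(0,255,255),1)
    for r in range(-y%step,h,step):
        cv2.line(im,(0,r*k),(5,r*k),(255,255,255),1); cv2.putText(im,str(y+r),(6,r*k+4),0,.33,(0,255,255),1)
    return im
a=crop("top",224,148,98,98,4);a2=crop("top",374,212,98,118,4)
o=np.zeros((600,800,3),np.uint8)
o[:392,:392]=a;o[:472,400:792]=a2;cv2.imwrite("pics/m1.png",o)
b=crop("scene",240,140,114,88,4);b2=crop("scene",322,244,84,84,4)
o=np.zeros((600,800,3),np.uint8)
o[:352,:456]=b;o[:336,460:796]=b2;cv2.imwrite("pics/m2.png",o)
E
```

```text
(no output)
```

View pics/m1.png

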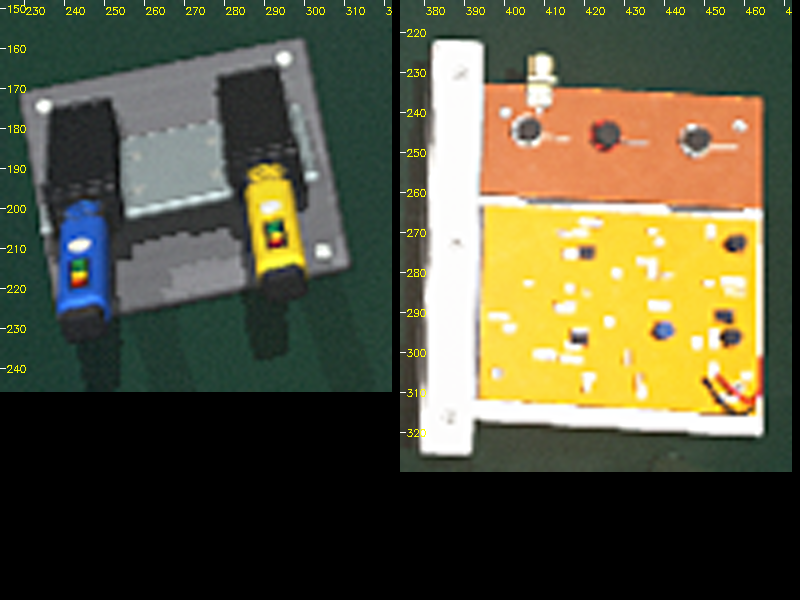

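View pics/m2.png

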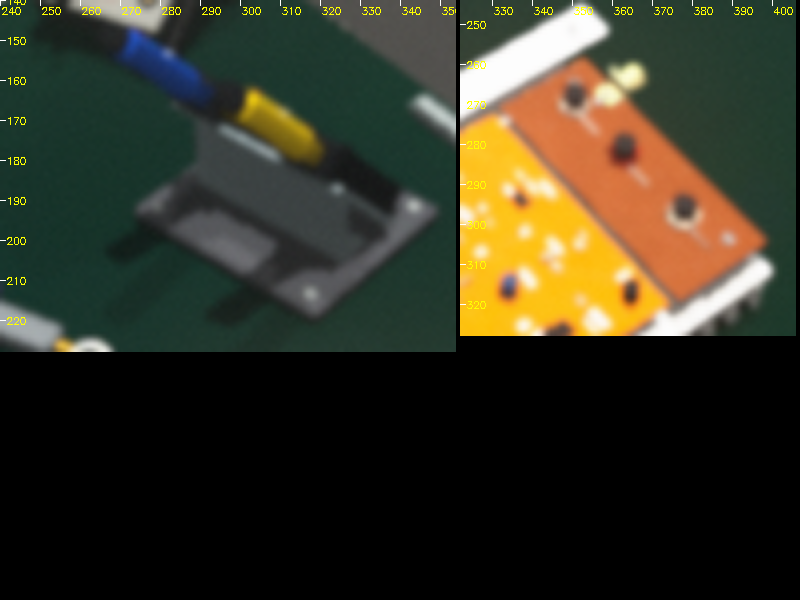

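Blue handle axis runs in the top view from about (245,200) to (244.5,231). The transistor tops are at top (405.7,244.5), (425.2,245.7), (448.2,247) and scene (350.7,267.7), (363,280.7), (377.7,295.7). Next I fit the poses.

```bash
cat >h.py <<'E'
import numpy as np,cv2
from workcell import state,vision
from scipy.spatial.transform import Rotation as R
from scipy.optimize import least_squares
np.set_printoptions(precision=4,suppress=True)
def proj(n,P,T=None):
    i=vision.camera_info(n);K=i["camera_matrix"]
    T=i["world_from_camera"] if T is None else T
    p=(np.atleast_2d(P)-T[:3,3])@T[:3,:3]
    p=p*[1,-1,-1];q=p@K.T
    return q[:,:2]/q[:,2:]
def tri(obs):
    f=lambda P:np.concatenate([(proj(n,P)[0]-px) for n,px in obs])
    r=least_squares(f,[.5,0,.05]);return r.x,r.fun
ax=np.array([-.643,0,.766])
def hpose(x,y,yaw):return R.from_euler('z',yaw),np.array([x,y,0])
E
python3 - <<'E'
from h import *
print(vision.camera_info("top").keys())
pts=[]
for t,s in [((405.7,244.5),(350.7,267.7)),((425.2,245.7),(363,280.7)),((448.2,247),(377.7,295.7))]:
    x,f=tri([("top",t),("scene",s)]);print(x,f);pts.append(x)
d=pts[0]-pts[2];print("yaw row",np.arctan2(-d[0],d[1]))
# holster
B=lambda sx,sy,h:np.array([sx*.058,sy*.07,h])
O=[("top",1,1,(229.5,171.7)),("top",1,-1,(299.5,157.5)),("top",-1,-1,(311.5,214.2)),
("scene",1,-1,(349.5,192.5)),("scene",-1,-1,(318.7,220)),("scene",-1,1,(273.7,192))]
def f(p):
    r,t=hpose(*p[:3]);out=[]
    for n,a,b,px in O: out.append(proj(n,r.apply(B(a,b,p[3]))+t)[0]-px)
    return np.concatenate(out)
q=least_squares(f,[.6,.15,.15,.01]);print(q.x,q.fun)
r,t=hpose(*q.x[:3])
for sy in(1,-1):
    for z in (0,.005,.05,.095,.102):
        P=r.apply(np.array([-.019,.04*sy,.087])+ax*z)+t;print(sy,z,P,proj("top",P)[0],proj("scene",P)[0])
E
```

```text
dict_keys(['camera_matrix', 'world_from_camera'])
[ 0.5094 -0.0869  0.0538] [ 0.0803 -0.1314 -0.155   0.0352]
[ 0.5085 -0.1216  0.0524] [ 0.085  -0.1366 -0.1572  0.0368]
[ 0.5068 -0.1616  0.0541] [-0.041   0.0644  0.072  -0.0175]
yaw row -0.034751933400533674
[0.6055 0.1631 0.2315 0.0109] [-1.4073 -0.8441  0.6535 -0.7911  0.5526  0.8035  0.5572  0.2898  0.0302
 -0.2983 -1.1292  1.0026]
1 0 [0.5779 0.1976 0.087 ] [244.6418 197.8807] [291.9015 164.2232]
1 0.005 [0.5747 0.1969 0.0908] [244.6344 199.1882] [290.8672 163.5298]
1 0.05 [0.5466 0.1903 0.1253] [244.564 211.562] [281.1079 156.9871]
1 0.095 [0.5184 0.1836 0.1598] [244.4867 225.139 ] [270.4595 149.8485]
1 0.102 [0.514  0.1826 0.1651] [244.474  227.3705] [268.7153 148.6792]
-1 0 [0.5962 0.1198 0.087 ] [289.9296 188.8819] [319.4696 178.5092]
-1 0.005 [0.5931 0.119  0.0908] [290.1443 190.1406] [318.5253 177.8558]
-1 0.05 [0.5649 0.1124 0.1253] [292.1762 202.0501] [309.5976 171.679 ]
-1 0.095 [0.5368 0.1058 0.1598] [294.405  215.1131] [299.8195 164.9139]
-1 0.102 [0.5324 0.1047 0.1651] [294.7712 217.2597] [298.2141 163.8031]
```

```bash
cat >>h.py <<'E'
def Rtool(z,y):
    z=z/np.linalg.norm(z);y=y-z*(y@z);y/=np.linalg.norm(y)
    return R.from_matrix(np.column_stack([np.cross(y,z),y,z]))
def rows(pos,Rt,n,s=None):
    s=s or state();R0=R.from_quat(s["tool_rot"])
    dp=R0.inv().apply(pos-s["position"]);w=(R0.inv()*Rt).as_rotvec()/n
    M=sum(R.from_rotvec(w*k).as_matrix() for k in range(n))
    d=np.linalg.solve(M,dp)*1e3
    print(n,"rows mm",np.round(d,2),"rad",np.round(w,4),"| tool-frame offset",np.round(dp*1e3,1),"rot",np.round(w*n,4))
H=dict(x=.6055,y=.1631,yaw=.2315)
def grasp(z,H=H):
    r,t=hpose(H['x'],H['y'],H['yaw'])
    return r.apply(np.array([-.019,.04,.087])+ax*z)+t, Rtool(r.apply(-ax),r.apply([0,-1,0]))
E
python3 -c "
from h import *
p,q=grasp(.036+.11);print(p,q.as_quat());rows(p,q,32)"
```

```text
[0.4865 0.1761 0.1988] [ 0.9334  0.1085  0.3398 -0.0395]
32 rows mm [ 13.58 -20.6    5.62] rad [-0.0021  0.0218  0.0055] | tool-frame offset [ 516.2 -614.2   32.5] rot [-0.0656  0.6966  0.1762]
```

Call:
{"fn": "send_rows", "kwargs": {"motion": [[16, -19, -1, 0, 0, 0], [16, -19, -1, 0, 0, 0], [16, -19, -1, 0, 0, 0], [16, -19, -1, 0, 0, 0], [16, -19, -1, 0, 0, 0], [16, -19, -1, 0, 0, 0], [16, -19, -1, 0, 0, 0], [16, -19, -1, 0, 0, 0], [16, -19, -1, 0, 0, 0], [16, -19, -1, 0, 0, 0], [16, -19, -1, 0, 0, 0], [16, -19, -1, 0, 0, 0], [16, -19, -1, 0, 0, 0], [16, -19, -1, 0, 0, 0], [16, -19, -1, 0, 0, 0], [16, -19, -1, 0, 0, 0], [16, -19, -1, 0, 0, 0], [16, -19, -1, 0, 0, 0]], "claw": 85, "squeeze": 40}}

```text
time: 1.65
position: [0.3879, -0.1642, 0.2493]
tool_rot: [0.978, 0.206, -0.0, 0.0]
force: [1.2, -0.4, -0.7]
gripper_width: 0.0856
grasp_force: 0.0
```

```bash
python3 -c "
from h import *
p,q=grasp(.036+.11);print(state()['position'],state()['qpos']);rows(p,q,18)"
```

```text
[ 0.3879 -0.1642  0.2493] [ 0.6117  0.0713 -0.3014  2.0925  0.0257  0.9812 -0.8584]
18 rows mm [ 10.05 -16.21   6.27] rad [-0.0036  0.0387  0.0098] | tool-frame offset [ 227.6 -271.6   50.4] rot [-0.0642  0.6965  0.1767]
```

Call:
{"fn": "send_rows", "kwargs": {"motion": [[10, -16.2, 6, -0.0036, 0.0387, 0.0098], [10, -16.2, 6, -0.0036, 0.0387, 0.0098], [10, -16.2, 6, -0.0036, 0.0387, 0.0098], [10, -16.2, 6, -0.0036, 0.0387, 0.0098], [10, -16.2, 6, -0.0036, 0.0387, 0.0098], [10, -16.2, 6, -0.0036, 0.0387, 0.0098], [10, -16.2, 6, -0.0036, 0.0387, 0.0098], [10, -16.2, 6, -0.0036, 0.0387, 0.0098], [10, -16.2, 6, -0.0036, 0.0387, 0.0098], [10, -16.2, 6, -0.0036, 0.0387, 0.0098], [10, -16.2, 6, -0.0036, 0.0387, 0.0098], [10, -16.2, 6, -0.0036, 0.0387, 0.0098], [10, -16.2, 6, -0.0036, 0.0387, 0.0098], [10, -16.2, 6, -0.0036, 0.0387, 0.0098], [10, -16.2, 6, -0.0036, 0.0387, 0.0098], [10, -16.2, 6, -0.0036, 0.0387, 0.0098], [10, -16.2, 6, -0.0036, 0.0387, 0.0098], [0, 0, 0, 0, 0.0387, 0.0098], [0, 0, 0, 0, 0, 0], [0, 0, 0, 0, 0, 0]]}}

```text
time: 3.32
position: [0.46, 0.1124, 0.2006]
tool_rot: [0.95, 0.122, 0.287, -0.021]
force: [-0.1, -0.2, -0.1]
gripper_width: 0.0847
grasp_force: 0.0
```

```bash
cat >>h.py <<'E'
def wristT(s):
    T=np.eye(4);T[:3,:3]=R.from_quat(s["tool_rot"]).as_matrix();T[:3,3]=s["position"]
    return T@vision.camera_info("wrist")["T_tool_cam"]
E
python3 - <<'E'
from h import *
s=state();im=vision.snapshot("wrist");cv2.imwrite("pics/w1.png",im);np.save("w1.npy",wristT(s))
p,q=grasp(.036+.11);print(s['time'],s['position'],s['qpos'],s['force']);rows(p,q,4)
for sy in(1,-1):
  r,t=hpose(H['x'],H['y'],H['yaw'])
  for z in (0,.05,.095):
    for dy in (-.01,.01):
      P=r.apply(np.array([-.019,.04*sy+dy,.087])+ax*z)+t;print(sy,z,dy,proj("wrist",P,wristT(s))[0])
  for sx in(1,-1):print("corner",sx,sy,proj("wrist",r.apply([.058*sx,.07*sy,.011])+t,wristT(s))[0])
k=2
b=cv2.resize(im,None,fx=1.25,fy=1.25,interpolation=cv2.INTER_CUBIC)
cv2.imwrite("pics/w1b.png",b)
E
```

```text
3.3167 [0.46   0.1124 0.2006] [ 0.1744  0.0307 -0.5427  2.4259  0.763   0.1535 -2.4038] [-0.0606 -0.2076 -0.1481]
4 rows mm [  8.11 -14.01   6.13] rad [0.0041 0.0287 0.0073] | tool-frame offset [ 34.  -55.8  22.7] rot [0.0163 0.1148 0.0294]
1 0 -0.01 [277.509  128.1422]
1 0 0.01 [258.2223 127.5821]
1 0.05 -0.01 [270.2884 140.5341]
1 0.05 0.01 [247.6167 139.9014]
1 0.095 -0.01 [261.2357 156.0702]
1 0.095 0.01 [234.311 155.357]
corner 1 1 [257.8476 102.3648]
corner -1 1 [251.1484 184.1846]
-1 0 -0.01 [353.9935 130.3631]
-1 0 0.01 [334.971  129.8107]
-1 0.05 -0.01 [360.0622 143.0393]
-1 0.05 0.01 [337.7546 142.4168]
-1 0.095 -0.01 [367.6503 158.8893]
-1 0.095 0.01 [341.2374 158.1896]
corner 1 -1 [360.5717 105.5796]
corner -1 -1 [362.0892 186.8415]
```

View pics/w1b.png

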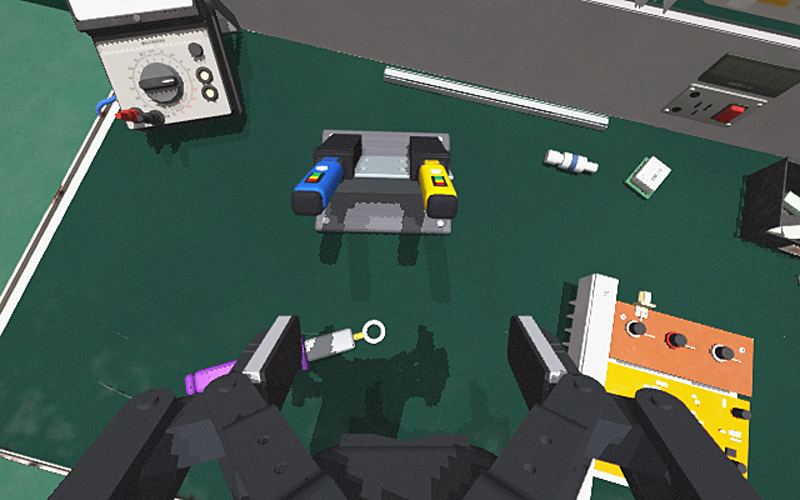

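Wrist view: the blue handle's tail is centred at about (308,204) and the base corners are at (323,130), (450,133), (452,233) and (317,230), enlarged ×1.25. All lie within about 1–2 px of the fit, so the holster pose holds. The arm is at joint limits with the 40° tilt, so I will grasp with a 15° tilt instead, which puts the tool 25° off the probe axis.

```bash
cat >>h.py <<'E'
TH=np.radians(15)
def grasp2(z,back,lift=0,H=H):
    r,t=hpose(H['x'],H['y'],H['yaw']);tz=r.apply([np.sin(TH),0,-np.cos(TH)])
    g=r.apply(np.array([-.019,.04,.087])+ax*(z+lift))+t
    return g+tz*(.019-back),Rtool(tz,r.apply([0,-1,0]))
E
python3 - <<'E'
from h import *
p,q=grasp2(.053,.09);print(p);rows(p,q,8)
pts=[]
for t,s,w in [((405.7,244.5),(350.7,267.7),(509.6,263.2)),((425.2,245.7),(363,280.7),(540.8,272.8)),((448.2,247),(377.7,295.7),(579.2,281.6))]:
    T=np.load("w1.npy")
    f=lambda P:np.concatenate([proj("top",P)[0]-t,proj("scene",P)[0]-s,proj("wrist",P,T)[0]-w])
    r=least_squares(f,[.5,-.1,.05]);print(r.x,r.fun)
E
```

```text
[0.5268 0.1856 0.1962]
8 rows mm [ 9.11 -6.95  4.83] rad [ 0.0028 -0.0402  0.0032] | tool-frame offset [ 67.1 -55.3  47.8] rot [ 0.0224 -0.3217  0.0253]
[ 0.5094 -0.0861  0.0515] [-0.5523  0.0265 -0.4971  0.5612  0.4108 -0.3608]
[ 0.5082 -0.1209  0.0501] [-0.56    0.1955 -0.6435  0.6806  0.4764 -0.5752]
[ 0.5081 -0.1609  0.051 ] [-0.8569 -0.4584  0.1703  0.3721  0.2346  0.2455]
```

Call:
{"fn": "send_rows", "kwargs": {"motion": [[9.1, -7, 4.8, 0.0028, -0.0402, 0.0032], [9.1, -7, 4.8, 0.0028, -0.0402, 0.0032], [9.1, -7, 4.8, 0.0028, -0.0402, 0.0032], [9.1, -7, 4.8, 0.0028, -0.0402, 0.0032], [9.1, -7, 4.8, 0.0028, -0.0402, 0.0032], [9.1, -7, 4.8, 0.0028, -0.0402, 0.0032], [9.1, -7, 4.8, 0.0028, -0.0402, 0.0032], [9.1, -7, 4.8, 0.0028, -0.0402, 0.0032], [0, 0, 0, 0, 0, 0], [0, 0, 0, 0, 0, 0]], "claw": 55}}

```text
time: 4.2
position: [0.527, 0.1855, 0.196]
tool_rot: [0.985, 0.113, 0.129, -0.016]
force: [-1.1, -0.6, -0.6]
gripper_width: 0.0548
grasp_force: 0.0
```

```bash
python3 -c "
from h import *
p,q=grasp2(.053,.09);s=state();print(s['time'],s['position'],s['qpos']);rows(p,q,3);p,q=grasp2(.053,0);rows(p,q,10)"
```

```text
4.2 [0.527  0.1855 0.196 ] [ 0.132   0.3161 -0.6475  2.0228  0.4183  0.6452 -2.1173]
3 rows mm [-0.05 -0.05 -0.07] rad [-0.0007  0.0001 -0.0009] | tool-frame offset [-0.1 -0.1 -0.2] rot [-0.0022  0.0004 -0.0026]
10 rows mm [-0.01 -0.    8.98] rad [-0.0002  0.     -0.0003] | tool-frame offset [-0.1  0.1 89.8] rot [-0.0022  0.0004 -0.0026]
```

Call:
{"fn": "send_rows", "kwargs": {"motion": [[0, 0, 10, 0, 0, 0], [0, 0, 10, 0, 0, 0], [0, 0, 10, 0, 0, 0], [0, 0, 10, 0, 0, 0], [0, 0, 0, 0, 0, 0], [0, 0, 0, 0, 0, 0]]}}

```text
time: 4.7
position: [0.5362, 0.188, 0.1567]
tool_rot: [0.985, 0.114, 0.129, -0.015]
force: [-0.3, -0.4, 0.5]
gripper_width: 0.0549
grasp_force: 0.0
```

```bash
python3 - <<'E'
from h import *
s=state();im=vision.snapshot("wrist");T=wristT(s);np.save("w2.npy",T)
print(s['position'],s['force'])
c=im[60:300,160:480];c=cv2.resize(c,None,fx=2.5,fy=2.5,interpolation=cv2.INTER_CUBIC)
r,t=hpose(H['x'],H['y'],H['yaw'])
for z in (.005,.05,.095):
  for dy in(-.01,.01):
    p=proj("wrist",r.apply(np.array([-.019,.04+dy,.087])+ax*z+.0085*np.array([.766,0,.643]))+t,T)[0]
    print(z,dy,p);cv2.circle(c,tuple(int(v) for v in (p-[160,60])*2.5),3,(255,0,255),-1)
cv2.imwrite("pics/w2.png",c)
E
```

```text
[0.5362 0.188  0.1567] [-0.2578 -0.3684  0.4839]
0.005 -0.01 [336.2311 171.6021]
0.005 0.01 [309.5283 171.6173]
0.05 -0.01 [338.4755 216.329 ]
0.05 0.01 [307.1163 216.345 ]
0.095 -0.01 [341.6679 279.9494]
0.095 0.01 [303.6856 279.9655]
```

View pics/w2.png

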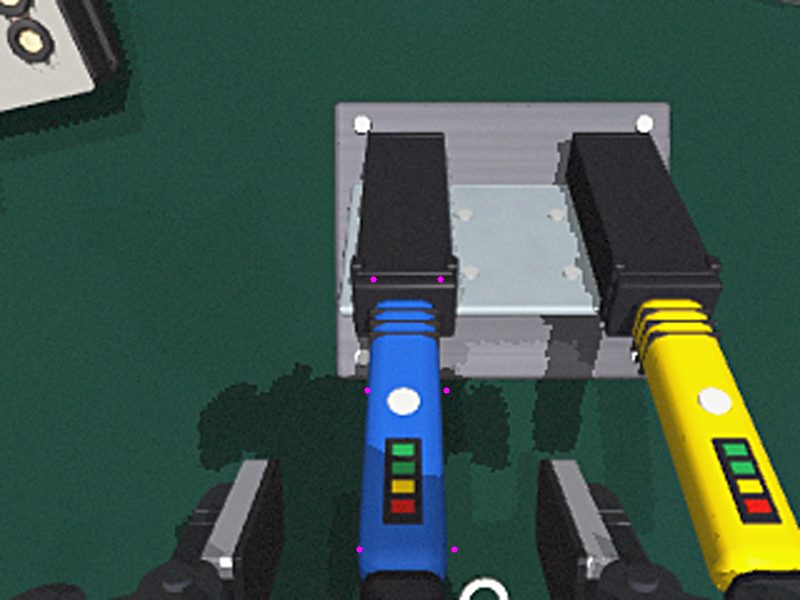

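The blue handle is centred between the fingers, 2–3 px of the enlarged view left of the prediction. It sits about 20 rows lower than predicted. I refit the holster using the base corners here: (337,103), (669,103), (669,377) and (337,377).

```bash
python3 - <<'E'
from h import *
T=np.load("w2.npy");u=lambda a,b:np.array([160+a/2.5,60+b/2.5])
C=[((1,1),u(337,103)),((1,-1),u(669,103)),((-1,-1),u(669,377)),((-1,1),u(337,377))]
for h in (.006,.01,.014):
    def f(p):
        r,t=hpose(*p)
        return np.concatenate([proj("wrist",r.apply([a*.058,b*.07,h])+t,T)[0]-px for (a,b),px in C])
    q=least_squares(f,[.6,.16,.23]);print(h,q.x,q.fun)
r,t=hpose(H['x'],H['y'],H['yaw'])
for sy in (1,-1):
  for z in(0,.005,.05,.095):
    print(sy,z,[((proj("wrist",r.apply(np.array([-.019,.04*sy,.087])+ax*z+x*np.array([.766,0,.643]))+t,T)[0]-[160,60])*2.5).round() for x in(-.0085,0,.0085)])
E
```

```text
0.006 [0.6067 0.1632 0.2344] [-0.6028 -0.354   1.1638 -0.8448 -1.0782  0.4078  0.5027  0.8573]
0.01 [0.6063 0.1636 0.2344] [-1.4895 -1.0443  2.0596 -1.5389 -0.2363  1.1627 -0.3497  1.615 ]
0.014 [0.6059 0.1641 0.2344] [-2.3999 -1.7522  2.9794 -2.2505  0.6276  1.9384 -1.2244  2.3935]
1 0 [array([407., 310.]), array([407., 290.]), array([407., 269.])]
1 0.005 [array([407., 321.]), array([407., 301.]), array([407., 279.])]
1 0.05 [array([407., 433.]), array([407., 413.]), array([407., 391.])]
1 0.095 [array([407., 589.]), array([407., 570.]), array([407., 550.])]
-1 0 [array([657., 310.]), array([663., 290.]), array([670., 268.])]
-1 0.005 [array([661., 321.]), array([667., 300.]), array([674., 279.])]
-1 0.05 [array([702., 433.]), array([711., 412.]), array([721., 391.])]
-1 0.095 [array([760., 589.]), array([773., 570.]), array([787., 550.])]
```

```bash
sed -i 's/^H=.*/H=dict(x=.606,y=.1636,yaw=.2335)/' h.py; python3 -c "
from h import *
p,q=grasp2(.053,0);r,t=hpose(**H);p=p-.002*r.apply([.766,0,.643]);rows(p,q,8)"
```

```text
8 rows mm [-0.13  0.01  6.36] rad [ 0.      0.     -0.0004] | tool-frame offset [-1.1  0.1 50.9] rot [ 0.0001  0.0001 -0.0031]
```

Call:
{"fn": "send_rows", "kwargs": {"motion": [[-0.1, -0.05, 6.4, 0, 0, -0.0004], [-0.1, -0.05, 6.4, 0, 0, -0.0004], [-0.1, -0.05, 6.4, 0, 0, -0.0004], [-0.1, -0.05, 6.4, 0, 0, -0.0004], [-0.1, -0.05, 6.4, 0, 0, -0.0004], [-0.1, -0.05, 6.4, 0, 0, -0.0004], [-0.1, -0.05, 6.4, 0, 0, -0.0004], [-0.1, -0.05, 6.2, 0, 0, -0.0004], [0, 0, 0, 0, 0, 0], [0, 0, 0, 0, 0, 0]]}}

```text
time: 5.58
position: [0.5487, 0.1914, 0.1078]
tool_rot: [0.985, 0.115, 0.13, -0.015]
force: [1.0, 0.1, -0.4]
gripper_width: 0.0546
grasp_force: 0.0
```

Call:
{"fn": "send_rows", "kwargs": {"motion": [[0, 0, 0, 0, 0, 0], [0, 0, 0, 0, 0, 0], [0, 0, 0, 0, 0, 0], [0, 0, 0, 0, 0, 0], [0, 0, 0, 0, 0, 0], [0, 0, 0, 0, 0, 0]], "claw": 10, "squeeze": 20}}

```text
time: 6.08
position: [0.5491, 0.1915, 0.1087]
tool_rot: [0.985, 0.115, 0.13, -0.015]
force: [-1.1, 0.3, 2.3]
gripper_width: 0.0198
grasp_force: 26.5
```

Call:
{"fn": "send_rows", "kwargs": {"motion": [[0, 0, 0, 0, 0, 0], [0, 0, 0, 0, 0, 0], [0, 0, 0, 0, 0, 0], [-0.85, 0, -1.81, 0, 0, 0], [-0.85, 0, -1.81, 0, 0, 0], [-0.85, 0, -1.81, 0, 0, 0], [-0.85, 0, -1.81, 0, 0, 0], [-0.85, 0, -1.81, 0, 0, 0], [0, 0, 0, 0, 0, 0]], "squeeze": 60}}

```text
time: 6.83
position: [0.5427, 0.1898, 0.1164]
tool_rot: [0.985, 0.115, 0.13, -0.015]
force: [1.7, -1.1, 2.8]
gripper_width: 0.0191
grasp_force: 59.2
```

Call:
{"fn": "send_rows", "kwargs": {"motion": [[-1.06, 0, -2.27, 0, 0, 0], [-1.06, 0, -2.27, 0, 0, 0], [-1.06, 0, -2.27, 0, 0, 0], [-1.06, 0, -2.27, 0, 0, 0], [-1.06, 0, -2.27, 0, 0, 0], [-1.06, 0, -2.27, 0, 0, 0], [-1.06, 0, -2.27, 0, 0, 0], [-1.06, 0, -2.27, 0, 0, 0]]}}

```text
time: 7.5
position: [0.5301, 0.1869, 0.1316]
tool_rot: [0.985, 0.115, 0.13, -0.015]
force: [3.0, -0.2, -0.4]
gripper_width: 0.0188
grasp_force: 59.0
```

Call:
{"fn": "send_rows", "kwargs": {"motion": [[-1.06, 0, -2.27, 0, 0, 0], [-1.06, 0, -2.27, 0, 0, 0], [-1.06, 0, -2.27, 0, 0, 0], [-1.06, 0, -2.27, 0, 0, 0], [-1.06, 0, -2.27, 0, 0, 0], [-1.06, 0, -2.27, 0, 0, 0], [-1.06, 0, -2.27, 0, 0, 0], [-1.06, 0, -2.27, 0, 0, 0]]}}

```text
time: 8.17
position: [0.5158, 0.1832, 0.1458]
tool_rot: [0.985, 0.115, 0.128, -0.014]
force: [-0.1, 0.4, -0.8]
gripper_width: 0.0191
grasp_force: 59.0
```

```bash
python3 -c "
from h import *
s=state();print(s['qpos'],s['force'])
p,q=grasp2(.053,0);r,t=hpose(**H);p=p-.002*r.apply([.766,0,.643])
d=s['position']-p;print(r.inv().apply(d)*1e3, d@r.apply(ax)*1e3, d@r.apply([.766,0,.643])*1e3);rows(p,q,1)"
```

```text
[ 0.0666  0.3708 -0.5839  2.0879  0.5215  0.5417 -2.2213] [-0.0769  0.3769 -0.7723]
[-33.4886  -0.0571  37.8867] 50.55437866462462 -1.2911363821600765
1 rows mm [22.67 -0.13 45.2 ] rad [ 0.0013  0.0029 -0.0004] | tool-frame offset [22.7 -0.1 45.2] rot [ 0.0013  0.0029 -0.0004]
```

Call:
{"fn": "send_rows", "kwargs": {"motion": [[-0.96, 0, -2.3, 0, 0, 0], [-0.96, 0, -2.3, 0, 0, 0], [-0.96, 0, -2.3, 0, 0, 0], [-0.96, 0, -2.3, 0, 0, 0], [-1.0, 0, -2.3, 0, 0, 0], [-1.0, 0, -2.3, 0, 0, 0], [-1.06, 0, -2.27, 0, 0, 0], [-1.06, 0, -2.27, 0, 0, 0]]}}

```text
time: 8.83
position: [0.5053, 0.181, 0.1625]
tool_rot: [0.985, 0.115, 0.13, -0.015]
force: [0.4, 0.7, -1.1]
gripper_width: 0.0191
grasp_force: 59.0
```

Call:
{"fn": "send_rows", "kwargs": {"motion": [[-1.06, 0, -2.27, 0, 0, 0], [-1.06, 0, -2.27, 0, 0, 0], [-1.06, 0, -2.27, 0, 0, 0], [-1.06, 0, -2.27, 0, 0, 0], [-1.06, 0, -2.27, 0, 0, 0], [-1.06, 0, -2.27, 0, 0, 0], [-2.1, 0, -4.5, 0, 0, 0], [-2.1, 0, -4.5, 0, 0, 0], [-2.1, 0, -4.5, 0, 0, 0], [-2.1, 0, -4.5, 0, 0, 0], [0, 0, 0, 0, 0, 0]]}}

```text
time: 9.75
position: [0.4834, 0.1759, 0.1899]
tool_rot: [0.985, 0.115, 0.131, -0.015]
force: [0.2, 1.0, -1.2]
gripper_width: 0.019
grasp_force: 59.1
```

```bash
cat >>h.py <<'E'
A=dict(p=np.array([.5082,-.1209,.0502]),yaw=-.03)
a=TH-np.radians(40)  # tool lean when probe upright: rotate about holster y by +40deg
def upright(h,dx=0,dy=0,gz=.053,da=0,A=A):
    r=R.from_euler('z',A['yaw']);th=TH-np.radians(40)-da
    tz=r.apply([np.sin(th),0,-np.cos(th)])
    g=A['p']+[0,0,h+.076+gz]+r.apply([dx,dy,0])
    return g+tz*.019,Rtool(tz,r.apply([0,-1,0]))
E
python3 - <<'E'
from h import *
s=state();print(s['qpos'],s['force'],s['time'],s['position'])
im=vision.snapshot("wrist");cv2.imwrite("pics/w3.png",im);np.save("w3.npy",wristT(s))
im2=vision.snapshot("scene");cv2.imwrite("pics/s3.png",im2)
p,q=grasp2(.053,0);r,t=hpose(**H);p=p-.002*r.apply([.766,0,.643]);d=s['position']-p;print(d@r.apply(ax)*1e3)
p,q=upright(.06);print(p);rows(p,q,20)
o=np.zeros((600,800,3),np.uint8)
o[:400,:640]=im; c=cv2.resize(im2[110:230,240:380],None,fx=3,fy=3); o[240:600,380:800]=c
cv2.imwrite("pics/m3.png",o)
E
```

```text
[ 0.1533  0.2476 -0.6694  2.1239  0.3928  0.5982 -2.1204] [ 0.1975  1.0096 -1.2436] 9.75 [0.4834 0.1759 0.1899]
105.68437127798755
[ 0.5002 -0.1207  0.222 ]
20 rows mm [-0.92 14.81 -1.84] rad [ 0.0012 -0.0348  0.0134] | tool-frame offset [-42.  292.2 -45. ] rot [ 0.0237 -0.6954  0.2671]
```

View pics/m3.png

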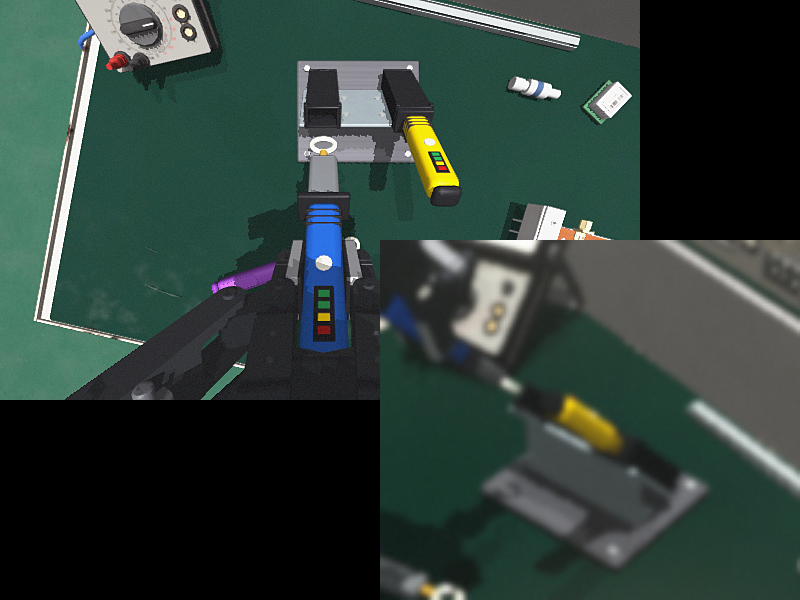

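The probe is out of its sleeve, with the ring at about (323,147) and clear, and the yellow one is undisturbed. I lift it clear of the yellow handle first, then turn it and carry it across.

Call:
{"fn": "send_rows", "kwargs": {"motion": [[0, 0, -10, 0, 0, 0], [0, 0, -15, 0, 0, 0], [0, 0, -15, 0, 0, 0], [0, 0, -15, 0, 0, 0], [0, 0, -15, 0, 0, 0], [0, 0, -15, 0, 0, 0], [0, 0, -10, 0, 0, 0], [0, 0, -5, 0, 0, 0], [0, 0, 0, 0, 0, 0]]}}

```text
time: 10.6
position: [0.4587, 0.1699, 0.2864]
tool_rot: [0.985, 0.115, 0.131, -0.015]
force: [-0.4, -0.0, -1.0]
gripper_width: 0.0195
grasp_force: 59.0
```

```bash
python3 -c "
from h import *
s=state();print(s['qpos'],s['position'])
p,q=upright(.08);rows(p,q,20)
R0=R.from_quat(s['tool_rot']);w=(R0.inv()*q).as_rotvec();d=R0.inv().apply(p-s['position'])
"
```

```text
[ 0.2815  0.0464 -0.7468  2.0629  0.1286  0.7908 -1.8776] [0.4587 0.1699 0.2864]
20 rows mm [ 0.64 14.77  2.  ] rad [ 0.0012 -0.0348  0.0133] | tool-frame offset [-37.4 292.2  36.2] rot [ 0.0238 -0.6966  0.267 ]
```

Call:
{"fn": "send_rows", "kwargs": {"motion": [[0, 14, -3, 0, 0, 0], [0, 16, -3, 0, 0, 0], [0, 16, -3, 0, 0, 0], [0, 16, -3, 0, 0, 0], [0, 16, -3, 0, 0, 0], [0, 16, -3, 0, 0, 0], [0, 16, 0, 0, 0, 0], [0, 16, 0, 0, 0, 0], [0, 10, 0, 0, 0, 0], [0, 0, 0, 0, 0, 0]]}}

```text
time: 11.43
position: [0.4853, 0.034, 0.3017]
tool_rot: [0.985, 0.113, 0.129, -0.015]
force: [0.2, -0.0, -1.0]
gripper_width: 0.019
grasp_force: 59.0
```

```bash
python3 -c "
from h import *
s=state();print(s['qpos'],s['position'])
p,q=upright(.07);rows(p,q,16)
"
```

```text
[ 0.4718  0.0114 -0.5853  2.051  -0.0325  0.8228 -1.4353] [0.4853 0.034  0.3017]
16 rows mm [0.17 9.87 4.29] rad [ 0.0014 -0.0433  0.0165] | tool-frame offset [-37.8 154.   62. ] rot [ 0.023  -0.6927  0.2634]
```

Call:
{"fn": "send_rows", "kwargs": {"motion": [[0.2, 9.9, 4.3, 0.0014, -0.0433, 0.0165], [0.2, 9.9, 4.3, 0.0014, -0.0433, 0.0165], [0.2, 9.9, 4.3, 0.0014, -0.0433, 0.0165], [0.2, 9.9, 4.3, 0.0014, -0.0433, 0.0165], [0.2, 9.9, 4.3, 0.0014, -0.0433, 0.0165], [0.2, 9.9, 4.3, 0.0014, -0.0433, 0.0165], [0.2, 9.9, 4.3, 0.0014, -0.0433, 0.0165], [0.2, 9.9, 4.3, 0.0014, -0.0433, 0.0165], [0.2, 9.9, 4.3, 0.0014, -0.0433, 0.0165], [0.2, 9.9, 4.3, 0.0014, -0.0433, 0.0165], [0.2, 9.9, 4.3, 0.0014, -0.0433, 0.0165], [0.2, 9.9, 4.3, 0.0014, -0.0433, 0.0165], [0.2, 9.9, 4.3, 0.0014, -0.0433, 0.0165], [0.2, 9.9, 4.3, 0.0014, -0.0433, 0.0165], [0.2, 9.9, 4.3, 0.0014, -0.0433, 0.0165], [0.2, 9.9, 4.3, 0.0014, -0.0433, 0.0165], [0, 0, 0, 0, 0, 0], [0, 0, 0, 0, 0, 0]]}}

```text
time: 12.93
position: [0.5014, -0.1179, 0.2318]
tool_rot: [0.976, -0.013, -0.216, -0.003]
force: [0.2, 1.4, -0.7]
gripper_width: 0.0188
grasp_force: 59.0
```

```bash
python3 - <<'E'
from h import *
s=state();print(s['time'],s['qpos'],s['position'],s['force'])
p,q=upright(.07);rows(p,q,1)
W=vision.snapshot("wrist");np.save("w4.npy",wristT(s))
S=vision.snapshot("scene");P=vision.snapshot("top")
for n,i in zip(("wrist","scene","top"),(W,S,P)):cv2.imwrite(f"pics/{n}4.png",i)
# expected ring bottom / tail
for z,n in((.0,"ringb"),(.022,"ringt"),(.076,"flange"),(.178,"tail")):
    X=A['p']+[0,0,.07+z]; print(n,X,proj("wrist",X,np.load("w4.npy"))[0],proj("scene",X)[0],proj("top",X)[0])
o=np.zeros((600,800,3),np.uint8)
o[:300,:480]=cv2.resize(W,(480,300),interpolation=cv2.INTER_AREA)
o[:300,490:790]=cv2.resize(P[190:290,375:475],None,fx=3,fy=3,interpolation=cv2.INTER_CUBIC)
o[302:600,:420]=cv2.resize(S[200:350,300:510],None,fx=2,fy=2,interpolation=cv2.INTER_CUBIC)[:298]
cv2.imwrite("pics/m4.png",o)
E
```

```text
12.9333 [ 0.4269  0.5277 -0.4023  1.6212  0.2007  1.4744 -1.6313] [ 0.5014 -0.1179  0.2318] [ 0.195   1.3512 -0.6791]
1 rows mm [-1.09  2.76  0.3 ] rad [ 0.0013 -0.001   0.0034] | tool-frame offset [-1.1  2.8  0.3] rot [ 0.0013 -0.001   0.0034]
ringb [ 0.5082 -0.1209  0.1202] [326.0198 134.3742] [365.2692 255.5751] [432.9829 240.6301]
ringt [ 0.5082 -0.1209  0.1422] [326.2043 150.0346] [366.2561 246.7687] [435.8827 238.8029]
flange [ 0.5082 -0.1209  0.1962] [326.7937 200.0672] [368.8634 223.5045] [443.6866 233.8857]
tail [ 0.5082 -0.1209  0.2982] [329.0651 392.8723] [374.6469 171.8986] [461.7789 222.4859]
```

View pics/m4.png

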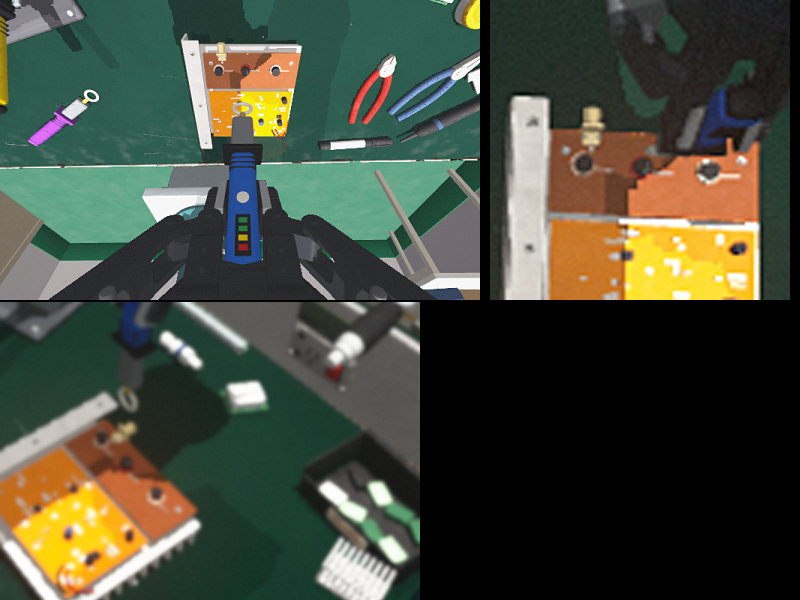

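```bash
python3 -c "
from h import *
p,q=upright(.03);rows(p,q,6)
"
```

```text
6 rows mm [2.74 0.56 6.35] rad [ 0.0004 -0.0006  0.0008] | tool-frame offset [16.4  3.3 38.1] rot [ 0.0022 -0.0033  0.0046]
```

Call:
{"fn": "send_rows", "kwargs": {"motion": [[2.7, 0.55, 6.3, 0.0004, -0.0006, 0.0008], [2.7, 0.55, 6.3, 0.0004, -0.0006, 0.0008], [2.7, 0.55, 6.3, 0.0004, -0.0006, 0.0008], [2.7, 0.55, 6.3, 0.0004, -0.0006, 0.0008], [2.7, 0.55, 6.3, 0.0004, -0.0006, 0.0008], [2.7, 0.55, 6.3, 0.0004, -0.0006, 0.0008], [0, 0, 0, 0, 0, 0], [0, 0, 0, 0, 0, 0], [0, 0, 0, 0, 0, 0]]}}

```text
time: 13.83
position: [0.5001, -0.1219, 0.1922]
tool_rot: [0.976, -0.016, -0.217, -0.003]
force: [0.7, 0.1, 0.1]
gripper_width: 0.0189
grasp_force: 59.0
```

```bash
python3 - <<'E'
from h import *
s=state();print(s['time'],s['position'],s['force'])
p,q=upright(.03);rows(p,q,1)
W=vision.snapshot("wrist");T=wristT(s);np.save("w5.npy",T)
S=vision.snapshot("scene")
for n,i in zip(("wrist","scene"),(W,S)):cv2.imwrite(f"pics/{n}5.png",i)
for z,n in((.0,"ringb"),(.022,"ringt"),(.031,"shank"),(.076,"flange"),(.178,"tail")):
    X=A['p']+[0,0,.03+z]; print(n,proj("wrist",X,T)[0],proj("scene",X)[0])
for d in(-.0366,0,.0366):
    X=A['p']+R.from_euler('z',A['yaw']).apply([0,d,0]);print("tr",d,proj("wrist",X,T)[0],proj("scene",X)[0])
def crop(im,x,y,w,h,k,step=10):
    im=cv2.resize(im[y:y+h,x:x+w],None,fx=k,fy=k,interpolation=cv2.INTER_CUBIC)
    for c in range(-x%step,w,step):
        cv2.line(im,(c*k,0),(c*k,5),(255,255,255),1); cv2.putText(im,str(x+c),(c*k+1,14),0,.33,(0,255,255),1)
    for r in range(-y%step,h,step):
        cv2.line(im,(0,r*k),(5,r*k),(255,255,255),1); cv2.putText(im,str(y+r),(6,r*k+4),0,.33,(0,255,255),1)
    return im
o=np.zeros((600,800,3),np.uint8)
o[:600,:440]=crop(W,270,80,110,150,4)
o[:600,445:795]=crop(S,335,205,70,120,5)
cv2.imwrite("pics/m5.png",o)
E
```

```text
13.8333 [ 0.5001 -0.1219  0.1922] [0.6644 0.1202 0.1206]
1 rows mm [ 0.07 -1.21  0.16] rad [-0.0005  0.0013 -0.002 ] | tool-frame offset [ 0.1 -1.2  0.2] rot [-0.0005  0.0013 -0.002 ]
ringb [320.9797 132.6878] [363.5747 270.6946]
ringt [320.8218 148.3302] [364.4913 262.5162]
shank [320.7504 155.3979] [364.877  259.0745]
flange [320.3172 198.3164] [366.906 240.97 ]
tail [318.3713 391.0992] [372.2284 193.4787]
tr -0.0366 [362.5554 114.3898] [376.0496 295.338 ]
tr 0 [321.1637 114.4578] [362.3817 281.3396]
tr 0.0366 [279.7794 114.5258] [349.4969 268.1431]
```

View pics/m5.png

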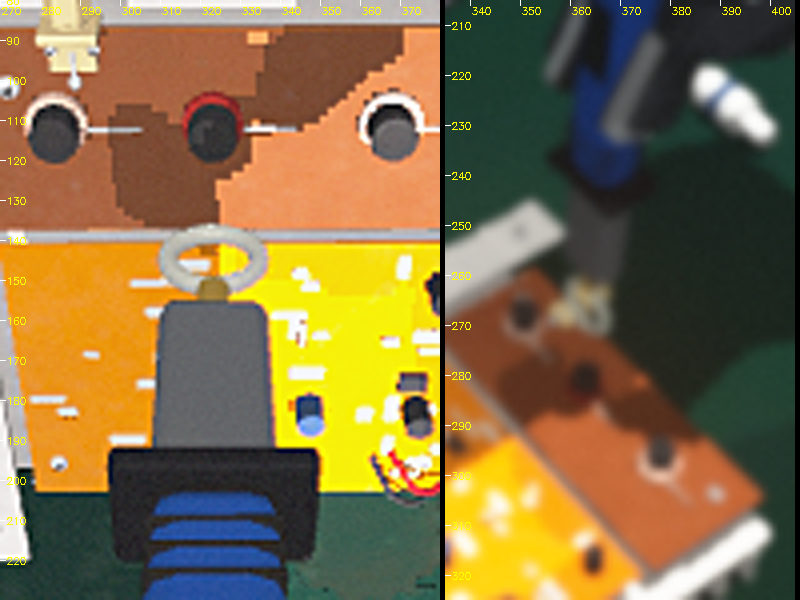

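Wrist view: the ring centre column is about 323.3 and the red transistor is at (323,113), so the sideways alignment is good. Ring edge rows are 136.5 and 153, the shank end 155, the flange edges 192 and 220. I fit the in-hand tilt from these.

```bash
python3 - <<'E'
from h import *
T=np.load("w5.npy")
F=[((0,-.076),136.5),((0,-.054),153),((.006,-.045),155.2),((.011,0),192),((-.011,.005),220),((.0085,.005),203)]
r=R.from_euler('z',A['yaw'])
def pt(p,f):  # probe origin (x,z) and tilt in amp x-z plane
    x=r.apply([p[0]+f[0]*np.cos(p[2])+f[1]*np.sin(p[2]),0,p[1]-f[0]*np.sin(p[2])+f[1]*np.cos(p[2])])
    return A['p']*[1,1,0]+[0,-.0015,0]+x
g=lambda p:[proj("wrist",pt(p,f),T)[0][1]-v for f,v in F]
q=least_squares(g,[0,.156,0]);print("ideal 0,.156,0:",q.x,np.round(q.fun,2))
J=q.jac;print("sd/px",np.sqrt(np.diag(np.linalg.inv(J.T@J))))
print("ring bottom",pt(q.x,(0,-.076)),proj("scene",pt(q.x,(0,-.076)))[0])
h=lambda t:[proj("wrist",A['p']+[t[0],t[1],0],T)[0]-[323,113]][0]
t=least_squares(h,[0,0]);print("transistor at z=.05:",A['p']+[*t.x,0])
for th in (q.x[2],0): # tilt fixed 0
    w=least_squares(lambda p:g([p[0],p[1],th]),[0,.156]);print(th,w.x,np.round(w.fun,2))
E
```

```text
ideal 0,.156,0: [-0.0144  0.1475 -0.068 ] [ 0.12  0.19 -0.56  1.38  0.16 -1.29]
sd/px [0.0042 0.0043 0.0233]
ring bottom [ 0.499  -0.1221  0.0716] [359.749  276.8093]
transistor at z=.05: [ 0.5096 -0.1226  0.0502]
-0.06798366824981542 [-0.0144  0.1475] [ 0.12  0.19 -0.56  1.38  0.16 -1.29]
0 [-0.0036  0.1582] [ 1.26  0.7  -0.97 -0.27  2.2  -2.44]
```

```bash
python3 - <<'E'
from h import *
T=np.load("w5.npy")
F=[((0,-.076),136.5),((0,-.054),153),((.006,-.045),155.2),((.011,0),192),((-.011,.005),220),((.0085,.005),203)]
r=R.from_euler('z',A['yaw'])
def pt(p,f):
    x=r.apply([p[0]+f[0]*np.cos(p[2])+f[1]*np.sin(p[2]),p[3],p[1]-f[0]*np.sin(p[2])+f[1]*np.cos(p[2])])
    return A['p']*[1,1,0]+x
def g(p):
    return np.concatenate([[proj("wrist",pt(p,f),T)[0][1]-v for f,v in F],
     [proj("wrist",pt(p,(0,-.076)),T)[0][0]-323.3],
     (proj("scene",pt(p,(0,-.076)))[0]-[364.5,271.5]), (proj("scene",pt(p,(0,.002)))[0]-[366.6,241]),
     [p[0]/.002,(p[1]-.1562)/.003,p[2]/.03,(p[3]+.001)/.0015]])
q=least_squares(g,[0,.156,0,0]);print(q.x,np.round(q.fun,2));print("ring bottom",pt(q.x,(0,-.076)))
E
```

```text
[-0.0033  0.1586 -0.0149 -0.002 ] [ 0.16 -0.04 -1.52  0.17  2.38 -1.92  0.2  -1.03 -0.35 -0.25 -0.23 -1.66
  0.81 -0.5  -0.69]
ring bottom [ 0.5059 -0.1229  0.0826]
```

Call:
{"fn": "send_rows", "kwargs": {"motion": [[2.6, 0, 3.75, -0.0012, 0, -0.0027], [2.6, 0, 3.75, -0.0012, 0, -0.0027], [2.6, 0, 3.75, -0.0012, 0, -0.0027], [2.6, 0, 3.75, -0.0012, 0, -0.0027], [0, 0, 0, 0, 0, 0], [0, 0, 0, 0, 0, 0], [0, 0, 0, 0, 0, 0]]}}

```text
time: 14.52
position: [0.503, -0.1219, 0.174]
tool_rot: [0.976, -0.01, -0.217, -0.002]
force: [0.0, 0.0, -0.6]
gripper_width: 0.0192
grasp_force: 59.0
```

```bash
python3 - <<'E'
from h import *
s=state();print(s['time'],s['position'],s['tool_rot'],s['force'])
W=vision.snapshot("wrist");T=wristT(s);np.save("w6.npy",T)
S=vision.snapshot("scene")
for n,i in zip(("wrist","scene"),(W,S)):cv2.imwrite(f"pics/{n}6.png",i)
X=np.array([.5092,-.1224,0])
for z in(.0502,.0602,.0642,.0862,.1402):print(z,proj("wrist",X+[0,0,z],T)[0],proj("scene",X+[0,0,z])[0])
def crop(im,x,y,w,h,k,step=10):
    im=cv2.resize(im[y:y+h,x:x+w],None,fx=k,fy=k,interpolation=cv2.INTER_CUBIC)
    for c in range(-x%step,w,step):
        cv2.line(im,(c*k,0),(c*k,5),(255,255,255),1); cv2.putText(im,str(x+c),(c*k+1,14),0,.33,(0,255,255),1)
    for r in range(-y%step,h,step):
        cv2.line(im,(0,r*k),(5,r*k),(255,255,255),1); cv2.putText(im,str(y+r),(6,r*k+4),0,.33,(0,255,255),1)
    return im
o=np.zeros((600,800,3),np.uint8)
o[:400,:440]=crop(W,270,90,110,100,4)
o[:600,445:795]=crop(S,340,230,50,85,7)[:600,:350]
cv2.imwrite("pics/m6.png",o)
E
```

```text
14.5167 [ 0.503  -0.1219  0.174 ] [ 0.9761 -0.0099 -0.2173 -0.0021] [ 0.0026  0.0433 -0.6258]
0.0502 [322.9581 126.9873] [363.3646 281.6072]
0.0602 [322.9485 133.3818] [363.7642 278.1219]
0.0642 [322.9445 136.049 ] [363.926  276.7105]
0.0862 [322.9207 151.9672] [364.8368 268.7651]
0.1402 [322.8445 202.8496] [367.2341 247.8538]Traceback (most recent call last):
  File "<stdin>", line 17, in <module>
ValueError: could not broadcast input array from shape (595,350,3) into shape (600,350,3)
```

```bash
python3 - <<'E'
import cv2,numpy as np
def crop(im,x,y,w,h,k,step=10):
    im=cv2.resize(im[y:y+h,x:x+w],None,fx=k,fy=k,interpolation=cv2.INTER_CUBIC)
    for c in range(-x%step,w,step):
        cv2.line(im,(c*k,0),(c*k,5),(255,255,255),1); cv2.putText(im,str(x+c),(c*k+1,14),0,.33,(0,255,255),1)
    for r in range(-y%step,h,step):
        cv2.line(im,(0,r*k),(5,r*k),(255,255,255),1); cv2.putText(im,str(y+r),(6,r*k+4),0,.33,(0,255,255),1)
    return im
o=np.zeros((600,800,3),np.uint8)
o[:400,:440]=crop(cv2.imread("pics/wrist6.png"),270,90,110,100,4)
o[:595,445:795]=crop(cv2.imread("pics/scene6.png"),340,230,50,85,7)
cv2.imwrite("pics/m6.png",o)
E
```

```text
(no output)
```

View pics/m6.png

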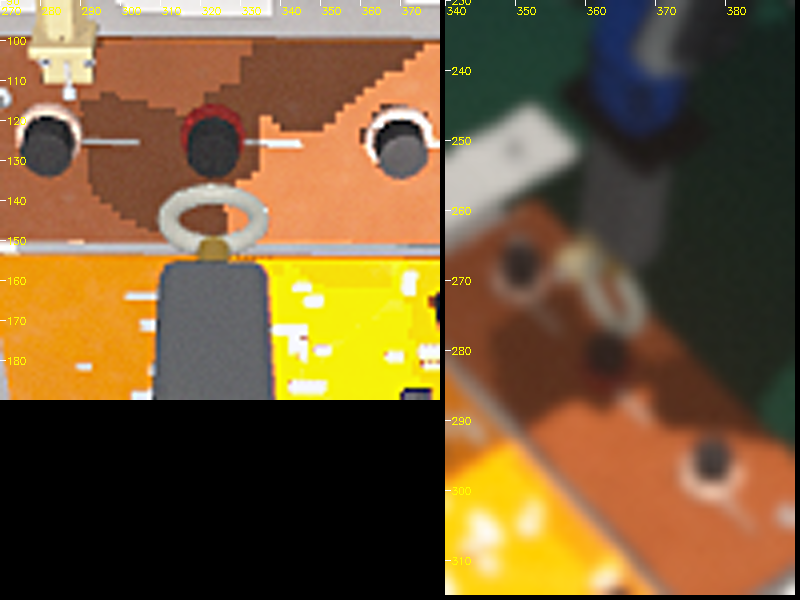

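Wrist: the ring's lower edge is at (323,136) and the red-collared top face at about (323,128.5), with the row level, so it is aligned. Scene: the ring centre (364,272.6) matches a gap of about 14 mm. A small final trim comes next.

Call:
{"fn": "send_rows", "kwargs": {"motion": [[0.2, 0, 1.6, 0, 0, 0], [0.2, 0, 1.5, 0, 0, 0], [0, 0, 0, 0, 0, 0], [0, 0, 0, 0, 0, 0], [0, 0, 0, 0, 0, 0], [0, 0, 0, 0, 0, 0], [0, 0, 0, 0, 0, 0], [0, 0, 0, 0, 0, 0]]}}

```text
time: 15.28
position: [0.5021, -0.122, 0.1711]
tool_rot: [0.976, -0.01, -0.217, -0.002]
force: [1.2, 0.9, -1.0]
gripper_width: 0.0194
grasp_force: 59.0
```

```bash
python3 -c "
from h import *
s=state();print(s['time'],s['position'],s['force'],abs(s['joint_vel']).max())
print(close_job())"
```

```text
15.2833 [ 0.5021 -0.122   0.1711] [ 1.2001  0.919  -0.9581] 0.001274483010597833Traceback (most recent call last):
  File "<string>", line 4, in <module>
    print(close_job())
          ^^^^^^^^^
NameError: name 'close_job' is not defined
```

```bash
python3 -c "
from workcell import close_job
print(close_job())"
```

```text
the job is handed in; nothing more can be done
None
```

The job is handed in at about 15.3 s: the blue loop probe is held upright, its ring an estimated 11 mm above the red-collared transistor and in line with the row; wrist-force readings while drawing it out stayed at about 3 N, and the yellow probe is still in its sleeve.

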